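# Put the lathe faceplate away behind the sliding door

### The arm

A 6-joint arm with a two-finger parallel gripper is mounted at the origin on the work surface. World frame = base frame: x ahead of the robot, y to its left, z up, the work surface at z = 0. Lengths are in m, angles in rad, forces in N, time in s.
With the tool pointing down it reaches from about 0.425 to 0.95 m from the base axis. Payload 3.5 kg.
Tool frame: the origin (TCP) lies at the very end of the fingers, on their centre line; the grasp point (between the pads) lies 19 mm behind it; z points along the fingers, y is the line along which they close (so a half turn about z gives the same grasp; the last joint's range is limited). The gripper opens to 85 mm and grips with 20 to 120 N. Pads are 22 mm wide; open, the fingers measure 114 mm over their backs; the gripper's body (76 mm by 85 mm) begins 54 mm behind the grasp point. The pads swing forward as they close: fully open they stand 13 mm farther back than shut.
Start: joints at [-1.405, 0.286, 1.577, -0, 1.279, -0.15], TCP at [0.21, -0.642, 0.231] pointing down, gripper open.
Joint ranges: [-2.77, 2.77], [-0.9, 2.22], [0.21, 2.48], [-1.53, 4.67], [0.24, 2.81], [-2.84, 2.84]. Speed limits (rad/s): [2.79, 2.79, 3.14, 3.14, 3.14, 3.14].

### API

Orientations are given as a unit quaternion [x, y, z, w].
In Python, from plant import ctrl gives the robot as it stands.
- The arm moves only by the tool tcp_steps, called after "Call:" as a command line: name --argument value ..., lists and objects as JSON in quotes. Schema: {"type":"object","properties":{"rows":{"type":"string"},"clamp_n":{"type":"number"},"only":{"type":"string"},"quiet":{"type":"boolean"},"lines":{"type":"string"}},"required":["rows"],"additionalProperties":false}. rows is a string of 1 to 10 rows, parted by semicolons, with the numbers parted by spaces; each row has 7 numbers: dx, dy, dz in m, then a rotation vector rx, ry, rz in rad, then the opening from 0.0 (shut) to 1.0 (fully open); each row is the pose to reach, as a shift and turn from the pose commanded when the call began, along the tool's axes at that moment; what a row does not reach only later rows make up. A row lasts 1/8 s, in which the tool goes at most 0.0625 m and 0.188 rad, less where a joint would pass 70% of its speed; a pose out of reach is approached as far as the arm can. The fingers move at their own pace and stop on an object; clamp_n is the grip in N (left out, the last holds). Time passes only in rows, so rows that do not move let the fingers close. The tool returns the time, the measured TCP pose, the force, the opening and the grip force at its end. only (a regular expression) keeps the lines of the reply that match it, lines (a string "A,B") keeps lines A to B, and quiet returns only ok. Input that does not fit is refused with a message, and nothing moves.
- ctrl.get_state(): the state, without advancing time (a new reading comes with each control period).
- ctrl.read_camera(name): name is "side" or "top" or "wrist"; returns a dict with "pixels" (400x640x3 uint8, red, green, blue), "camera_matrix" (3x3 intrinsics, pixels), "dist_coeffs" ([k1, k2, p1, p2, k3] as OpenCV has them; the pictures are not rectified), "xyz" and "orientation" of the camera in the world. Camera axes: x right, y down, z forward; pixel columns grow to the right and rows downward; lengths in m; the calibration is good to about 2 mm. A picture is of the moment at which its call begins. There is no depth.
- ctrl.sign_off(): hands the job in; it is judged then, once.
The state is a dict: "time": time; "qpos": joint angles; "dq": joint speeds; "joint_efforts": joint torques, N m; "eef_pos": TCP position; "tcp_rot": TCP orientation; "contact_force": force on the tool from outside, world axes, zero at the start; "wrist_torque": the same for the moment, N m; "opening": opening from 0.0 (shut) to 1.0 (fully open); "finger_force": force on a finger pad.
Only numpy, scipy, OpenCV 4.12 (cv2) and the standard library are available. Lean on these libraries where they do the work, as an engineer would, in place of code of your own. Each camera call takes 0.05 s, during which the arm holds its last target. There are 200 camera calls.

### The job

Put the loose steel faceplate away in the turner's cabinet: slide the left-hand door (as the robot sees it; on the rear, lower track) behind its neighbour, set the faceplate down, flange downwards, in the empty wooden tray inside without dropping it, and slide that door fully shut again. Leave the right-hand (front-track) door shut, and do not disturb the chuck in the cabinet or the other things on the bench.

Things in the scene. Friction and masses are not known exactly. Their poses are not given: they have to be found in the camera images.
- cabinet: Fixed low plywood cabinet, 294 mm deep (x), 424 wide (y), walls 12. Origin: centre of underside, on the bench; x to its back (away from the robot), y to its left end; yaw within 0.15 rad. Top slopes up to the back by 10 deg under two sliding doors on a double track along y. Inner floor 12 mm up. With the track its front edge is at most 125 mm high, its back edge 177.
- left_bay (a point): Centre of the left bay's floor, cabinet (0, 120, 12 mm). The bay runs 135 mm each way in cabinet x, and in y from 80 mm left of this point (end wall) to 117 mm right (partition). It has two places, 60 mm to the front and 60 mm to the back of this point: one holds the tray, the other the chuck.
- door_rear (a joint): Slide of the left door, on the rear (lower) track. 0 = shut over the left bay; 0.16 m = fully open, slid to the right (cabinet -y) under and behind the front door, leaving cabinet y 40 to 200 mm clear. Starts 0 to 30 mm open; friction about 1.5 N, stays where left. Plain wooden panel 286 x 210 x 9 mm, top face 129.5 mm above the bench at mid-depth.
- door_rear_pull (a point): Top centre of the left door's pull, a dark wooden fin 14 mm thick (cabinet y), 60 long (up the slope), standing 40 mm off the door near its left edge; this point is 169 mm above the bench, at cabinet y 185 mm when shut, and moves with the door. Fingertips 16 mm below it clear the front door's face by about 8 mm.
- door_front (a joint): Slide of the right door, on the front (upper) track. 0 = shut over the right bay (starts so), grows as it slides left. Same panel and pull, mirrored. Its face is 14 mm above that of the rear door; its left edge is at cabinet y 10 mm. To be left shut.
- faceplate: Steel lathe faceplate, loose on the bench left of the cabinet, 0.5 kg (may vary by a third): a round flange 80 mm across, 10 mm thick, with a plain round hub 36 mm across standing 36 mm high on it (46 mm in all). Origin: centre of the flange's underside; z up along the hub. It lies hub up.
- tray: Shallow square dark wooden tray fixed in the left bay of the cabinet, 104 by 104 mm outside, 14 mm high, walls 6 mm thick: 92 by 92 mm inside. Sides parallel to the cabinet's. Origin: centre of its underside, on the cabinet's inner floor. Either in front of or behind the chuck, 120 mm from it.
- tray_seat (a point): Centre of the tray's inner floor (6 mm above the tray's underside, 18 mm above the bench): where the faceplate's origin should come to rest.
- chuck: Dark steel four-jaw chuck, loose in the other place of the left bay: 76 mm across, 58 mm high, 0.9 kg. Origin: centre of its underside. Bystander.
- oil_jar: Amber glass jar with a steel cap, 64 mm across, 90 mm high, standing on the bench beyond the faceplate. Origin: centre of its underside. Bystander.
- mallet: Round wooden carver's mallet standing on its head, 80 mm across, 215 mm high, on the bench to the right of the cabinet. Origin: centre of its underside. Bystander.
- spanner: Steel spanner about 160 mm long lying flat on the bench on the robot's side of the faceplate, roughly along y. Origin: its underside near mid-length. Bystander.

How it is judged:
By the outcome, as a careful person would: the job done as asked, in the order asked, and still so for the second after the job is handed in, with the robot touching nothing.
It also fails if it takes over 64 s, if anything falls off the work surface, if the arm or the gripper's body presses on something with over 40 N, if the wrist force passes 120 N, or if a joint passes its speed limit or range.

## Working session

There is one attempt and no reset: what is moved stays moved. The work goes in short steps, Python scripts to look and compute and a tool call to move; the robot and the scene stay as the last step left them, time stands still between calls to the robot, and variables do not carry over. Pictures are saved under pics/ and viewed, at most 10 in all, crops included, and the job is handed in when it is done.

```bash
ls; mkdir -p pics; python3 - <<'E'
from plant import ctrl
import cv2
for n in ("side","top"):
    c=ctrl.read_camera(n); cv2.imwrite(f"pics/{n}0.png",c["pixels"][:,:,::-1]); print(n,c["camera_matrix"],c["dist_coeffs"],c["xyz"],c["orientation"])
s=ctrl.get_state();print(s["time"],s["eef_pos"],s["tcp_rot"],s["opening"])
E
```

```text
pics
plant.py
side [[471.66843525   0.         317.81932883]
 [  0.         471.66843525 202.82619214]
 [  0.           0.           1.        ]] [-0.14125101  0.          0.          0.          0.        ] [-0.1754821   0.69274084  0.98887812] [-0.34502266  0.84214309 -0.38782302  0.14610847]
top [[375.56317674   0.         324.96055596]
 [  0.         375.56317674 199.50207357]
 [  0.           0.           1.        ]] [-0.08598488  0.          0.          0.          0.        ] [ 0.41469606 -0.03301276  1.26715368] [-0.69577111  0.71728523 -0.01457036  0.03452786]
0.1 [ 0.20956528 -0.64099732  0.23003272] [ 9.87562021e-01  1.57226059e-01 -7.55829420e-06 -1.10474120e-03] 1.0002340210789162
```

View pics/top0.png

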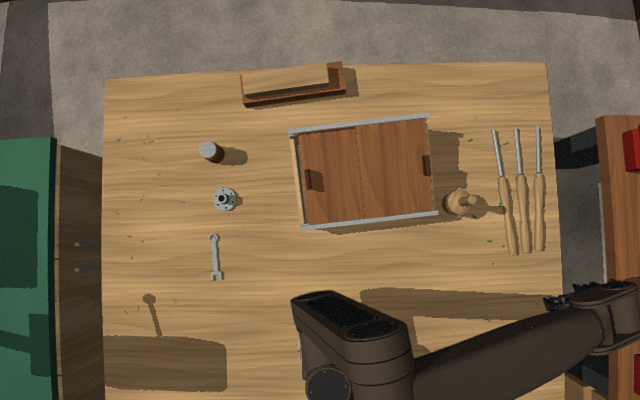

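View pics/side0.png

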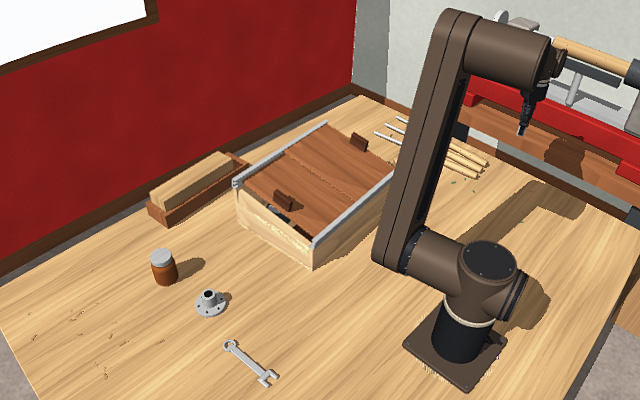

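```bash
cat > h.py <<'E'
import numpy as np, cv2
from scipy.spatial.transform import Rotation as R
from plant import ctrl
def cam(n):
    c=ctrl.read_camera(n); c["R"]=R.from_quat(c["orientation"]).as_matrix(); return c
def ray(c,uv):
    p=cv2.undistortPoints(np.array([[uv]],float),c["camera_matrix"],np.array(c["dist_coeffs"]))[0,0]
    return c["R"]@np.array([p[0],p[1],1.])
def onz(c,uv,z):
    d=ray(c,uv); return c["xyz"]+d*(z-c["xyz"][2])/d[2]
def tri(c1,u1,c2,u2):
    A=[];b=[]
    for c,u in((c1,u1),(c2,u2)):
        d=ray(c,u);d/=np.linalg.norm(d);P=np.eye(3)-np.outer(d,d);A.append(P);b.append(P@c["xyz"])
    return np.linalg.lstsq(np.vstack(A),np.hstack(b),rcond=None)[0]
def proj(c,P):
    return cv2.projectPoints(np.array(P,float).reshape(-1,1,3),cv2.Rodrigues(c["R"].T)[0],-c["R"].T@c["xyz"],c["camera_matrix"],np.array(c["dist_coeffs"]))[0][:,0]
def crop(c,name,x0,x1,y0,y1,k):
    cv2.imwrite("pics/"+name,cv2.resize(c["pixels"][y0:y1,x0:x1,::-1],None,fx=k,fy=k,interpolation=cv2.INTER_CUBIC))
def tooldelta(dw):  # world shift -> tool axes
    s=ctrl.get_state(); return R.from_quat(s["tcp_rot"]).inv().apply(dw)
E
python3 - <<'E'
from h import *
t=cam("top");s=cam("side")
a=t["pixels"][105:235,195:475,::-1];b=s["pixels"][110:340,140:420,::-1]
a=cv2.resize(a,None,fx=2.8,fy=2.8,interpolation=cv2.INTER_CUBIC)
cv2.imwrite("pics/topc.png",a)
crop(s,"sidec.png",140,400,120,330,2.8)
E
```

```text
(no output)
```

View pics/topc.png

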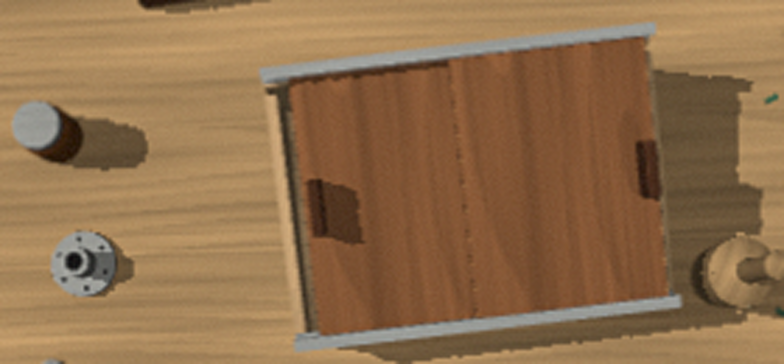

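View pics/sidec.png

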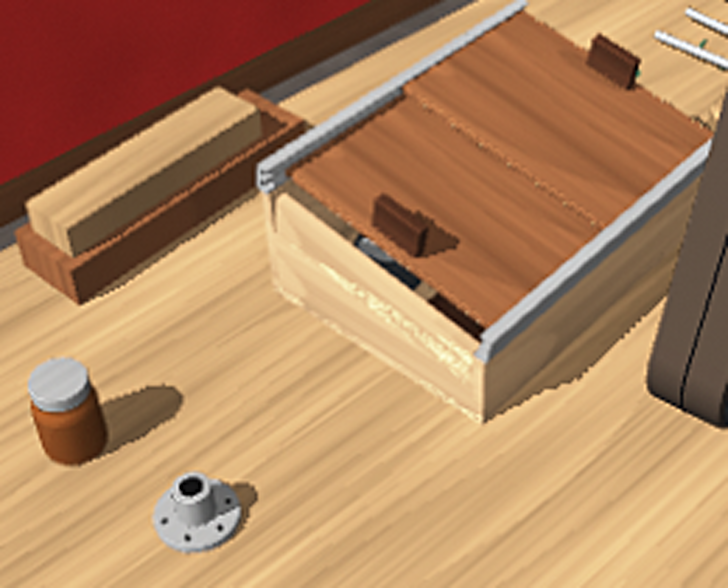

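```bash
python3 - <<'E'
from h import *
np.set_printoptions(precision=4,suppress=True)
t=cam("top");s=cam("side")
T=lambda u,v:(195+(u+.5)/2.8-.5,105+(v+.5)/2.8-.5)
S=lambda u,v:(140+(u+.5)/2.8-.5,120+(v+.5)/2.8-.5)
fl=onz(t,T(297,349),.125);fr=onz(t,T(681,306),.125);bl=onz(t,T(262,71),.177);br=onz(t,T(653,25),.177)
for n,p in zip(("fl","fr","bl","br"),(fl,fr,bl,br)):print(n,p)
print("yaw",[np.arctan2(-(b-a)[0],-(a-b)[1]*-1) for a,b in((fl,fr),(bl,br))],np.linalg.norm(fl-fr),np.linalg.norm(bl-br))
c=(fl+fr+bl+br)/4;print("ctr",c)
print("pullF",onz(t,T(641,170),.183),onz(t,T(648,170),.183))
for u in(308,316,327):print("pullR",u,onz(t,T(u,209),.169))
print("hub",onz(t,T(75,261),.046),tri(t,T(75,261),s,S(191,487)),onz(s,S(191,487),.046))
print("flange",onz(t,T(84.5,264),.01))
print("nadir",proj(t,[[t["xyz"][0],t["xyz"][1],.15]]))
g=cv2.cvtColor(t["pixels"],cv2.COLOR_RGB2HSV)
m=((g[...,1]<60)&(g[...,2]>60)).astype(np.uint8)
n,l,st,ce=cv2.connectedComponentsWithStats(m)
for i in range(1,n):
    if st[i,4]>100 and 190<ce[i][0]<480 and 100<ce[i][1]<290:print(st[i],ce[i])
# pull masks
d=((t["pixels"].sum(2)<170)).astype(np.uint8)
n,l,st,ce=cv2.connectedComponentsWithStats(d)
for i in range(1,n):
    if st[i,4]>20 and 290<ce[i][0]<440 and 105<ce[i][1]<235:print("dark",st[i],ce[i])
print(t["pixels"][180,300:332].tolist())
E
```

```text
fl [0.4061 0.0744 0.125 ]
fr [ 0.4398 -0.3438  0.125 ]
bl [0.7011 0.0996 0.177 ]
br [ 0.7368 -0.3163  0.177 ]
yaw [np.float64(-0.08044295729527864), np.float64(-0.08565216610684333)] 0.4195750581899011 0.4173400248565995
ctr [ 0.5709 -0.1215  0.151 ]
pullF [ 0.581  -0.2935  0.183 ] [ 0.5808 -0.3008  0.183 ]
pullR 308 [0.5531 0.0549 0.169 ]
pullR 316 [0.5528 0.0465 0.169 ]
pullR 327 [0.5524 0.0349 0.169 ]
hub [0.5163 0.3427 0.046 ] [0.5167 0.3437 0.0435] [0.5152 0.3448 0.046 ]
flange [0.5153 0.342  0.01  ]
nadir [[335.9742 225.4572]]
[288 113 141  22 685] [355.819  123.1212]
[199 141  18  18 237] [207.6203 149.2278]
[213 188  23  23 376] [224.4282 198.8511]
[300 209 139  22 659] [366.8422 220.2807]
[209 233  13  48 277] [214.6209 257.5415]
dark [319 127  36   6  62] [336.3226 129.3548]
dark [291 134  11  53  91] [297.1758 156.6154]
dark [422 155   9  22 143] [425.9231 165.3566]
dark [305 169  20  23 293] [313.9966 180.5768]
[[57, 45, 32], [104, 85, 62], [126, 105, 74], [140, 101, 70], [145, 98, 61], [114, 71, 43], [82, 51, 33], [70, 42, 23], [71, 42, 27], [56, 36, 23], [42, 25, 14], [67, 41, 21], [83, 55, 32], [80, 50, 29], [82, 54, 38], [81, 54, 34], [81, 52, 31], [81, 53, 32], [84, 55, 35], [81, 51, 34], [81, 53, 33], [80, 51, 32], [106, 67, 38], [127, 82, 51], [127, 82, 49], [123, 80, 51], [114, 71, 41], [114, 75, 47], [117, 76, 47], [119, 76, 49], [121, 79, 50], [128, 82, 50]]
```

Call:
tcp_steps --rows "0.02 -0.02 -0.03 0 0 0 1;0.05 -0.05 -0.07 0 0 0 0.5;0.09 -0.09 -0.07 0 0 0.1 0.5;0.13 -0.13 -0.07 0 0 0.2 0.5;0.17 -0.17 -0.07 0 0 0.23 0.5;0.21 -0.21 -0.07 0 0 0.23 0.5;0.25 -0.25 -0.07 0 0 0.23 0.5;0.29 -0.29 -0.07 0 0 0.23 0.5;0.33 -0.33 -0.07 0 0 0.23 0.5;0.37 -0.37 -0.07 0 0 0.23 0.5" --clamp_n 30

```text
time: 1.55
eef_pos: [0.447, -0.1732, 0.3016]
tcp_rot: [0.999, 0.043, 0.0, 0.0]
contact_force: [0.5, -1.0, -0.4]
opening: 0.503
finger_force: 0.0
```

```bash
python3 - <<'E'
from h import *
s=ctrl.get_state();print(tooldelta(np.array([.551,.048,.25])-s["eef_pos"]),R.from_quat(s["tcp_rot"]).as_matrix())
E
```

```text
[ 0.12253369 -0.21156088  0.05157574] [[ 9.96338172e-01  8.54955613e-02  8.69992520e-04]
 [ 8.54960457e-02 -9.96338366e-01 -5.35588550e-04]
 [ 8.21016482e-04  6.08008237e-04 -9.99999478e-01]]
```

Call:
tcp_steps --rows "0.03 -0.05 0 0 0 0 0.5;0.06 -0.1 0.01 0 0 0 0.5;0.09 -0.15 0.03 0 0 0 0.5;0.11 -0.19 0.05 0 0 0 0.5;0.121 -0.209 0.05 0 0 0 0.5;0.121 -0.209 0.05 0 0 0 0.5"

```text
time: 2.3
eef_pos: [0.5492, 0.0449, 0.2509]
tcp_rot: [0.999, 0.044, -0.0, -0.0]
contact_force: [0.6, -0.3, -0.1]
opening: 0.501
finger_force: 0.0
```

```bash
python3 - <<'E'
from h import *
s=ctrl.get_state();print(s["eef_pos"])
w=cam("wrist");crop(w,"w1.png",0,640,0,400,1);print(w["xyz"])
# pull, assumed z .169, 
for y in(.041,.048,.055):print(proj(w,[[.551-.03,y,.169],[.551+.03,y,.169]]))
E
```

```text
[0.54915658 0.04487569 0.25094115]
[0.62282841 0.05111122 0.39421506]
[[322.09236848 237.86913293]
 [328.70776438 170.53109042]]
[[314.13796615 237.21903408]
 [320.15404085 169.77790204]]
[[306.17218914 236.56698403]
 [311.58694627 169.02450635]]
```

View pics/w1.png

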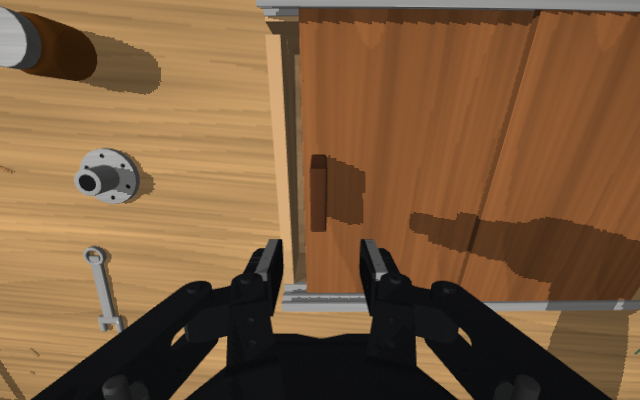

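```bash
python3 - <<'E'
from h import *
w=cam("wrist");print("hub",onz(w,(87,183),.046))
E
```

```text
hub [0.51506485 0.34403377 0.046     ]
```

Call:
tcp_steps --rows "0.006 -0.002 0.03 0 0 0 0.5;0.006 -0.002 0.07 0 0 0 0.5;0.006 -0.002 0.097 0 0 0 0.5;0.006 -0.002 0.097 0 0 0 0.5;0.006 -0.002 0.097 0 0 0 0.0;0.006 -0.002 0.097 0 0 0 0.0;0.006 -0.002 0.097 0 0 0 0.0;0.006 -0.002 0.097 0 0 0 0.0" --clamp_n 30

```text
time: 3.4
eef_pos: [0.5561, 0.0458, 0.1567]
tcp_rot: [0.999, 0.043, 0.002, 0.001]
contact_force: [-2.0, -0.9, 6.9]
opening: 0.153
finger_force: 32.4
```

Call:
tcp_steps --rows "0 0.01 0 0 0 0 0;0 0.03 0 0 0 0 0;0 0.055 0 0 0 0 0;0 0.08 0 0 0 0 0;0 0.105 0 0 0 0 0;0 0.125 0 0 0 0 0;0 0.135 0 0 0 0 0;0 0.14 0 0 0 0 0;0 0.143 0 0 0 0 0"

```text
time: 4.53
eef_pos: [0.5683, -0.0956, 0.1567]
tcp_rot: [0.999, 0.042, 0.002, -0.001]
contact_force: [-1.3, 8.3, 7.6]
opening: 0.151
finger_force: 32.7
```

Call:
tcp_steps --rows "0 0.002 0 0 0 0 0;0 0.003 0 0 0 0 0;0 0.003 0 0 0 0 0"

```text
time: 4.9
eef_pos: [0.5683, -0.0956, 0.1567]
tcp_rot: [0.999, 0.043, 0.001, -0.004]
contact_force: [-1.3, 11.3, 9.5]
opening: 0.15
finger_force: 32.7
```

Call:
tcp_steps --rows "0 -0.002 0 0 0 0 0.3;0 -0.002 0 0 0 0 0.5;0 -0.002 0 0 0 0 0.5;0 -0.002 -0.04 0 0 0 0.5;0 -0.002 -0.09 0 0 0 0.5;0 -0.06 -0.13 0 0 0 0.7;0 -0.12 -0.13 0 0 0 0.7;-0.01 -0.18 -0.13 0 0 0 0.7;-0.02 -0.24 -0.13 0 0 0 0.7;-0.03 -0.3 -0.13 0 0 0 0.7"

```text
time: 6.15
eef_pos: [0.5112, 0.1985, 0.2843]
tcp_rot: [0.999, 0.043, 0.0, 0.0]
contact_force: [-0.1, -0.3, 0.9]
opening: 0.702
finger_force: 0.0
```

```bash
python3 - <<'E'
from h import *
t=cam("top");crop(t,"top2.png",195,475,105,235,2.8)
w=cam("wrist");crop(w,"w2.png",0,640,0,400,1)
print(ctrl.get_state()["eef_pos"])
E
```

```text
[0.50999107 0.20146019 0.28424472]
```

View pics/top2.png

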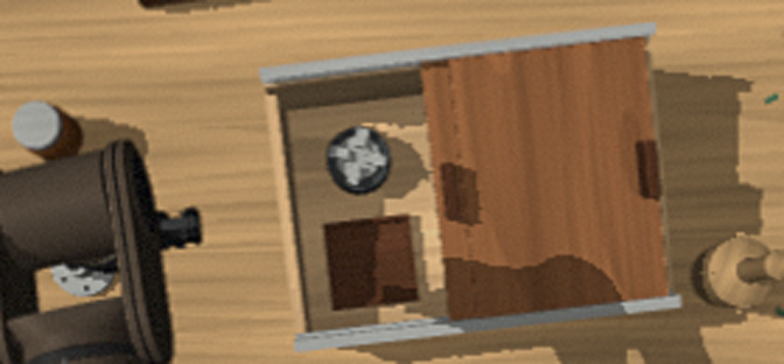

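```bash
python3 - <<'E'
from h import *
np.set_printoptions(precision=4,suppress=True)
t=cam("top")
T=lambda u,v:(195+(u+.5)/2.8-.5,105+(v+.5)/2.8-.5)
P=[onz(t,T(*p),.026) for p in((323,224),(414,215),(421,300),(332,310))]
print(P,"tray",np.mean(P,0));print("jar",onz(t,(207.6,149.2),.09))
c=np.array([.571,-.1215]);a=.0845;print("exp",c+np.array([[np.cos(a),-np.sin(a)],[np.sin(a),np.cos(a)]])@[-.06,.12])
w=cam("wrist");g=cv2.cvtColor(w["pixels"],cv2.COLOR_RGB2HSV)
m=((g[...,1]<50)&(g[...,2]>70)).astype(np.uint8);n,l,st,ce=cv2.connectedComponentsWithStats(m)
for i in range(1,n):
    if st[i,4]>300:print(st[i],ce[i])
E
```

```text
[array([0.5526, 0.049 , 0.026 ]), array([ 0.5598, -0.0594,  0.026 ]), array([ 0.4587, -0.0643,  0.026 ]), array([0.4501, 0.0411, 0.026 ])] tray [ 0.5053 -0.0084  0.026 ]
jar [0.6721 0.3739 0.09  ]
exp [ 0.5011 -0.007 ]
[ 143    0   53   46 1993] [169.5063  20.0838]
[ 464   69   52   57 1686] [487.2212  97.3648]
[ 198  129   53   53 1782] [224.3743 154.2834]
[191 224  19  67 620] [202.0016 254.4726]
[ 407  252  233   26 3956] [499.4826 265.799 ]
```

View pics/w2.png

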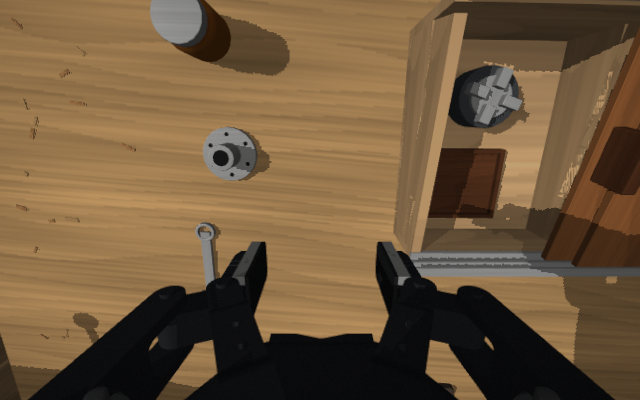

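```bash
python3 - <<'E'
from h import *
w=cam("wrist");p=onz(w,(221,157.5),.046);q=onz(w,(230.5,154.5),.01);print(p,q)
s=ctrl.get_state();print(s["eef_pos"],tooldelta(np.array([.516,.343,.12])-s["eef_pos"]))
E
```

```text
[0.51958259 0.33469238 0.046     ] [0.51910971 0.3328395  0.01      ]
[0.51194239 0.19660683 0.28415104] [ 0.01664829 -0.14561982  0.16404477]
```

Call:
tcp_steps --rows "0.01 -0.05 0.02 0 0 0 0.7;0.016 -0.1 0.06 0 0 0 0.7;0.016 -0.13 0.11 0 0 0 0.7;0.016 -0.145 0.14 0 0 0 0.7;0.016 -0.145 0.14 0 0 0 0.7;0.016 -0.145 0.14 0 0 0 0.7"

```text
time: 7.15
eef_pos: [0.5171, 0.3416, 0.1459]
tcp_rot: [0.999, 0.042, 0.001, -0.0]
contact_force: [0.5, -0.3, 0.0]
opening: 0.704
finger_force: 0.0
```

```bash
python3 - <<'E'
from h import *
w=cam("wrist");crop(w,"w3.png",100,500,40,340,2)
s=ctrl.get_state();print(s["eef_pos"],w["xyz"])
g=cv2.cvtColor(w["pixels"],cv2.COLOR_RGB2HSV)
m=((g[...,1]<50)&(g[...,2]>70)).astype(np.uint8);n,l,st,ce=cv2.connectedComponentsWithStats(m)
for i in range(1,n):
    if st[i,4]>300:print(st[i],ce[i])
print(proj(w,[[.516,.343,.01],[.516,.343,.046]]))
E
```

```text
[0.51736306 0.34188864 0.14670828] [0.59034735 0.34744624 0.28938235]
[ 248    0   78   25 1368] [286.49707602   9.6498538 ]
[ 280  153   77   75 3722] [317.41348737 189.44116067]
[260 283  27  57 739] [273.82138024 308.00135318]
[[319.23129094 192.06770279]
 [318.9937282  202.25762652]]
```

View pics/w3.png

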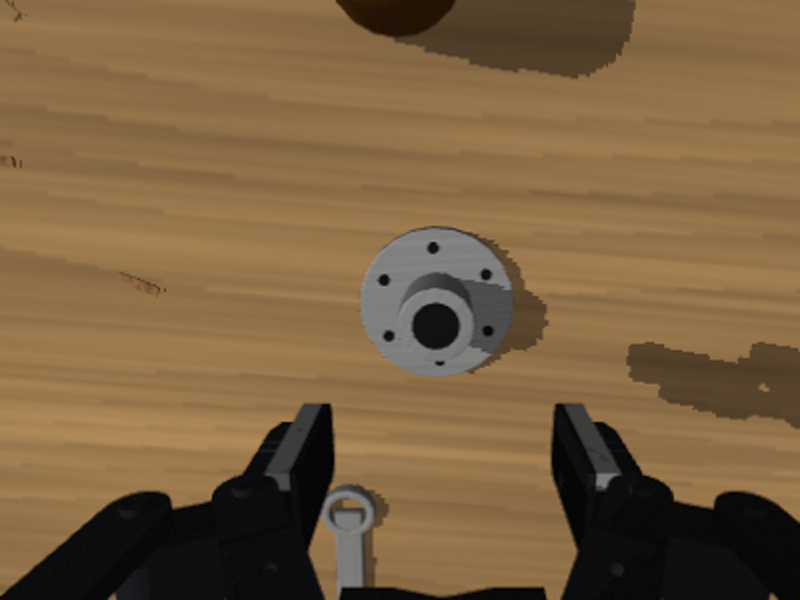

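Call:
tcp_steps --rows "-0.001 -0.001 0.04 0 0 0 0.7;-0.001 -0.001 0.08 0 0 0 0.7;-0.001 -0.001 0.11 0 0 0 0.7;-0.001 -0.001 0.127 0 0 0 0.7;-0.001 -0.001 0.127 0 0 0 0.7;-0.001 -0.001 0.127 0 0 0 0.0;-0.001 -0.001 0.127 0 0 0 0.0;-0.001 -0.001 0.127 0 0 0 0.0;-0.001 -0.001 0.127 0 0 0 0.0" --clamp_n 70

```text
time: 8.32
eef_pos: [0.516, 0.3446, 0.0199]
tcp_rot: [0.999, 0.043, 0.002, -0.001]
contact_force: [-0.5, -0.9, 7.2]
opening: 0.395
finger_force: 70.4
```

Call:
tcp_steps --rows "0 0 -0.02 0 0 0 0;0 0 -0.06 0 0 0 0;0 0 -0.11 0 0 0 0;0 0 -0.16 0 0 0 0;-0.005 0.03 -0.21 0 0 0 0;-0.01 0.07 -0.24 0 0 0 0;-0.02 0.12 -0.25 0 0 0 0;-0.02 0.15 -0.25 0 0 0 0;-0.02 0.15 -0.25 0 0 0 0;-0.02 0.15 -0.25 0 0 0 0"

```text
time: 9.57
eef_pos: [0.5064, 0.1928, 0.2667]
tcp_rot: [0.999, 0.043, -0.001, -0.0]
contact_force: [0.4, 0.4, -5.1]
opening: 0.397
finger_force: 71.2
```

```bash
python3 - <<'E'
from h import *
w=cam("wrist");t=cam("top");print(ctrl.get_state()["eef_pos"],ctrl.get_state()["contact_force"])
a=cv2.resize(w["pixels"][20:260,220:640,::-1],None,fx=1.9,fy=1.9,interpolation=cv2.INTER_CUBIC)
b=cv2.resize(t["pixels"][165:225,295:375,::-1],None,fx=3,fy=3,interpolation=cv2.INTER_CUBIC)
a=a[:,:798]; im=np.zeros((a.shape[0],a.shape[1],3),np.uint8);im[:]=a
cv2.imwrite("pics/w4.png",im)
import pickle;pickle.dump((w,t),open("wt.pkl","wb"))
E
```

```text
[0.50663532 0.19332385 0.26680545] [-1.11402614 -0.11820833 -5.23597415]
```

View pics/w4.png

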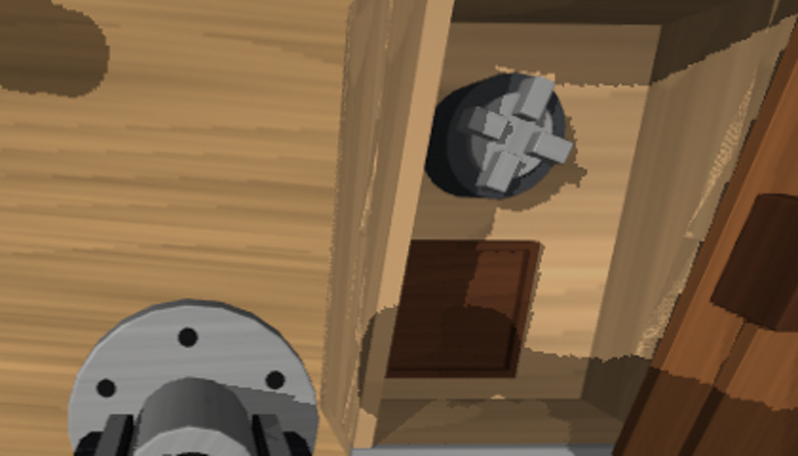

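```bash
python3 - <<'E'
from h import *
import pickle
np.set_printoptions(precision=4,suppress=True)
w,t=pickle.load(open("wt.pkl","rb"))
W=lambda u,v:(220+(u+.5)/1.9-.5,20+(v+.5)/1.9-.5)
br=onz(w,W(541,241),.026);fr=onz(w,W(516,377),.026);print(br,fr,np.linalg.norm(br-fr))
a=.0845;cy=np.array([-np.sin(a),np.cos(a),0])
print("tray",(br+fr)/2+.052*cy)
# chuck top circle-> skip. plate: project flange rim predicted at TCP
s=ctrl.get_state();p=s["eef_pos"];th=np.linspace(0,2*np.pi,181)
rim=np.c_[p[0]+.04*np.cos(th),p[1]+.04*np.sin(th),0*th+p[2]-.0199+.01]
q=(proj(w,rim)-[220,20]+.5)*1.9-.5;print("pred L,R,top",q[:,0].min(),q[:,0].max(),q[:,1].min(),"mm/px",80/(np.ptp(q[:,0])))
print(p)
E
```

```text
[ 0.5624 -0.0543  0.026 ] [ 0.4586 -0.0634  0.026 ] 0.10412084570891443
tray [ 0.5061 -0.007   0.026 ]
pred L,R,top 62.77718348884327 316.2594489300206 302.300907956848 mm/px 0.315603933319606
[0.5066 0.1933 0.2668]
```

Call:
tcp_steps --rows "-0.003 0.03 0 0 0 0 0;-0.007 0.07 0 0 0 0 0;-0.011 0.11 0 0 0 0 0;-0.014 0.15 0 0 0 0 0;-0.017 0.18 0 0 0 0 0;-0.0185 0.195 0 0 0 0 0;-0.0185 0.1995 0 0 0 0 0;-0.0185 0.1995 0 0 0 0 0;-0.0185 0.1995 0 0 0 0 0"

```text
time: 10.8
eef_pos: [0.5059, -0.0068, 0.2673]
tcp_rot: [0.999, 0.044, -0.0, -0.0]
contact_force: [-0.4, -0.3, -5.4]
opening: 0.403
finger_force: 71.7
```

```bash
python3 - <<'E'
from h import *
s=ctrl.get_state();print(s["eef_pos"],tooldelta(np.array([.505,-.007,.0379])-s["eef_pos"]))
E
```

```text
[ 0.50586843 -0.00680802  0.26728454] [-0.00087135  0.00023104  0.22938449]
```

Call:
tcp_steps --rows "-0.001 0 0.03 0 0 0 0;-0.001 0 0.07 0 0 0 0;-0.001 0 0.11 0 0 0 0;-0.001 0 0.15 0 0 0 0;-0.001 0 0.18 0 0 0 0;-0.001 0 0.2 0 0 0 0;-0.001 0 0.21 0 0 0 0;-0.001 0 0.215 0 0 0 0;-0.001 0 0.215 0 0 0 0"

```text
time: 11.92
eef_pos: [0.5053, -0.0078, 0.0528]
tcp_rot: [0.999, 0.043, 0.0, 0.0]
contact_force: [0.3, -0.7, -5.4]
opening: 0.396
finger_force: 71.6
```

```bash
python3 - <<'E'
from h import *
w=cam("wrist");cv2.imwrite("pics/w5.png",cv2.resize(w["pixels"][60:360,130:530,::-1],None,fx=2,fy=2,interpolation=cv2.INTER_CUBIC))
s=ctrl.get_state();print(s["eef_pos"],tooldelta(np.array([.505,-.007,.0379])-s["eef_pos"]))
E
```

```text
[ 0.50559548 -0.0078942   0.05319297] [-0.00054048 -0.00094866  0.01529173]
```

View pics/w5.png

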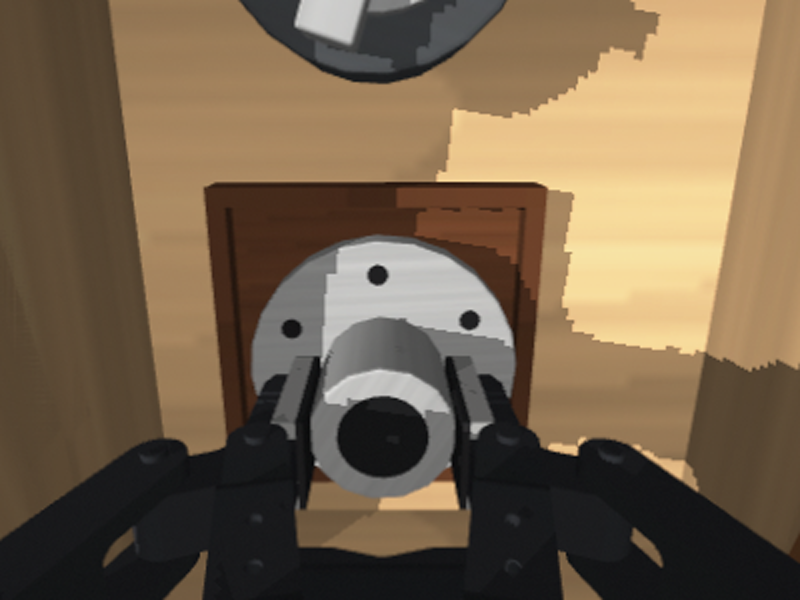

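```bash
python3 - <<'E'
from h import *
np.set_printoptions(precision=4,suppress=True)
w=cam("wrist");W=lambda u,v:(130+(u+.5)/2-.5,60+(v+.5)/2-.5)
l=onz(w,W(206,186),.026);r=onz(w,W(547,186),.026);a=.0845;cx=np.array([np.cos(a),np.sin(a),0])
print(l,r,np.linalg.norm(l-r),"tray",(l+r)/2-.052*cx)
f=onz(w,W(383,236),.0433);L=onz(w,W(252,355),.0433);Q=onz(w,W(516,355),.0433);print("plate",f-.04*cx,(L+Q)/2,np.linalg.norm(L-Q))
print(ctrl.get_state()["eef_pos"])
E
```

```text
[0.5535 0.0496 0.026 ] [ 0.5624 -0.0535  0.026 ] 0.10353550653711897 tray [ 0.5062 -0.0063  0.026 ]
plate [ 0.5065 -0.0083  0.0433] [ 0.5104 -0.0083  0.0433] 0.07876692947623407
[ 0.5057 -0.008   0.0533]
```

Call:
tcp_steps --rows "0 -0.002 0.003 0 0 0 0;0 -0.002 0.007 0 0 0 0;0 -0.002 0.01 0 0 0 0;0 -0.002 0.012 0 0 0 0;0 -0.002 0.0135 0 0 0 0;0 -0.002 0.0145 0 0 0 0;0 -0.002 0.0145 0 0 0 0"

```text
time: 12.9
eef_pos: [0.5047, -0.0059, 0.0381]
tcp_rot: [0.999, 0.043, -0.0, 0.0]
contact_force: [-1.6, -0.3, -1.8]
opening: 0.397
finger_force: 72.1
```

Call:
tcp_steps --rows "0 0 0.0005 0 0 0 0;0 0 0.001 0 0 0 0;0 0 0.001 0 0 0 0"

```text
time: 13.28
eef_pos: [0.5048, -0.006, 0.038]
tcp_rot: [0.999, 0.043, -0.0, 0.0]
contact_force: [-5.0, -0.8, 5.5]
opening: 0.4
finger_force: 72.9
```

Call:
tcp_steps --rows "0 0 0 0 0 0 0.45;0 0 0 0 0 0 0.55;0 0 0 0 0 0 0.6;0 0 0 0 0 0 0.6;0 0 -0.03 0 0 0 0.6;0 0 -0.07 0 0 0 0.6;0 0 -0.12 0 0 0 0.6;0 0 -0.17 0 0 0 0.6;0 0 -0.2 0 0 0 0.6;0 0 -0.2 0 0 0 0.6"

```text
time: 14.52
eef_pos: [0.5064, -0.0062, 0.2401]
tcp_rot: [0.999, 0.043, 0.003, 0.001]
contact_force: [-0.2, -0.8, -0.4]
opening: 0.599
finger_force: 0.0
```

```bash
python3 - <<'E'
from h import *
w=cam("wrist");crop(w,"w6.png",0,640,0,400,1)
s=ctrl.get_state();print(s["eef_pos"],tooldelta(np.array([.567,-.0945,.1567])-s["eef_pos"]))
E
```

```text
[ 0.50510909 -0.00593925  0.23754161] [0.05389764 0.09348508 0.08102125]
```

View pics/w6.png

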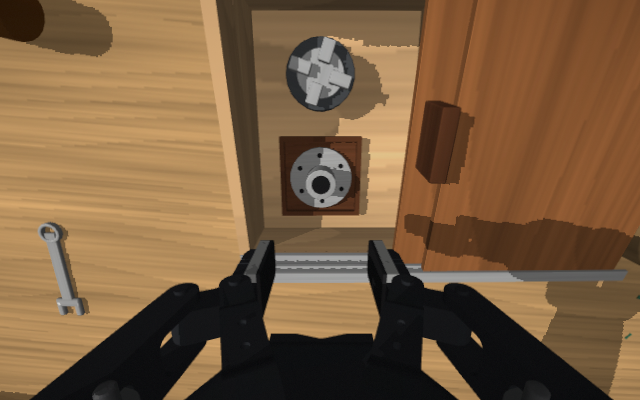

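The faceplate sits flat and centred in the tray at (320,178), the chuck is undisturbed at (320,73), and the door's pull is at (440,142). That makes 11 views, one over the limit, so I'll use numbers only from here.

Call:
tcp_steps --rows "0.02 0.035 0 0 0 0 0.5;0.045 0.075 0 0 0 0 0.5;0.054 0.0935 0.01 0 0 0 0.5;0.054 0.0935 0.04 0 0 0 0.5;0.054 0.0935 0.07 0 0 0 0.5;0.054 0.0935 0.081 0 0 0 0.5;0.054 0.0935 0.081 0 0 0 0.0;0.054 0.0935 0.081 0 0 0 0.0;0.054 0.0935 0.081 0 0 0 0.0;0.054 0.0935 0.081 0 0 0 0.0" --clamp_n 30

```text
time: 15.82
eef_pos: [0.5667, -0.0946, 0.1563]
tcp_rot: [0.999, 0.043, 0.0, 0.0]
contact_force: [0.2, -0.3, -4.0]
opening: 0.149
finger_force: 33.5
```

Gripped. Slide shut (160 mm to go).

Call:
tcp_steps --rows "0 -0.01 0 0 0 0 0;0 -0.03 0 0 0 0 0;0 -0.055 0 0 0 0 0;0 -0.08 0 0 0 0 0;0 -0.105 0 0 0 0 0;0 -0.13 0 0 0 0 0;0 -0.145 0 0 0 0 0;0 -0.152 0 0 0 0 0;0 -0.157 0 0 0 0 0;0 -0.157 0 0 0 0 0"

```text
time: 17.08
eef_pos: [0.5531, 0.0627, 0.1562]
tcp_rot: [0.999, 0.043, 0.0, -0.001]
contact_force: [-0.2, 0.8, 0.5]
opening: 0.149
finger_force: 33.9
```

Call:
tcp_steps --rows "0 -0.002 0 0 0 0 0;0 -0.004 0 0 0 0 0;0 -0.004 0 0 0 0 0"

```text
time: 17.45
eef_pos: [0.553, 0.0638, 0.1562]
tcp_rot: [0.999, 0.043, 0.0, 0.002]
contact_force: [-1.2, -6.3, -0.1]
opening: 0.157
finger_force: 34.0
```

Call:
tcp_steps --rows "0 0 0 0 0 0 0.3;0 0.002 0 0 0 0 0.5;0 0.003 0 0 0 0 0.5;0 0.003 -0.03 0 0 0 0.5;0 0.003 -0.08 0 0 0 0.5;-0.02 0.003 -0.13 0 0 0 0.5;-0.03 -0.04 -0.15 0 0 0 0.5;-0.04 -0.09 -0.15 0 0 0 0.5;-0.04 -0.09 -0.15 0 0 0 0.5;-0.04 -0.09 -0.15 0 0 0 0.5"

```text
time: 18.7
eef_pos: [0.505, 0.1522, 0.3056]
tcp_rot: [0.999, 0.043, -0.0, 0.0]
contact_force: [0.4, 0.5, -0.6]
opening: 0.498
finger_force: 0.0
```

```bash
python3 - <<'E'
from h import *
np.set_printoptions(precision=4,suppress=True)
t=cam("top");w=cam("wrist");s=ctrl.get_state();print(s["eef_pos"],s["contact_force"])
P=t["pixels"].sum(2).astype(int)
for v in(172,180,186):print(v,P[v,290:330].tolist())
print("front pull",P[165,415:440].tolist())
sh=np.array([[.553,.0638,.169]]);print("expected shut pull px",proj(t,sh),proj(w,sh))
d=(w["pixels"].sum(2)<175).astype(np.uint8);n,l,st,ce=cv2.connectedComponentsWithStats(d)
for i in range(1,n):
    if st[i,4]>150:print(st[i],ce[i])
g=cv2.cvtColor(t["pixels"],cv2.COLOR_RGB2HSV);m=((g[...,1]<60)&(g[...,2]>60)).astype(np.uint8)
n,l,st,ce=cv2.connectedComponentsWithStats(m)
for i in range(1,n):
    if st[i,4]>100 and 190<ce[i][0]<480 and 100<ce[i][1]<290:print("gray",st[i],ce[i])
E
```

```text
[0.5053 0.1514 0.3054] [-0.1192  0.5092 -0.2113]
172 [413, 410, 410, 436, 481, 507, 506, 428, 269, 178, 158, 156, 154, 120, 104, 161, 174, 167, 171, 185, 188, 191, 180, 180, 235, 278, 269, 277, 277, 266, 249, 247, 245, 261, 267, 283, 273, 274, 277, 274]
180 [413, 408, 408, 413, 437, 483, 511, 515, 419, 260, 182, 152, 151, 125, 112, 103, 162, 172, 169, 175, 175, 177, 167, 168, 176, 176, 169, 176, 225, 270, 246, 249, 253, 264, 265, 270, 282, 268, 262, 271]
186 [437, 430, 432, 436, 435, 471, 504, 511, 483, 389, 261, 190, 153, 150, 142, 86, 129, 178, 175, 168, 170, 165, 171, 170, 182, 170, 165, 174, 232, 272, 258, 249, 249, 245, 256, 261, 266, 277, 265, 262]
front pull [284, 282, 262, 254, 257, 246, 248, 194, 115, 103, 113, 168, 151, 146, 149, 238, 302, 259, 264, 260, 263, 255, 248, 261, 258]
expected shut pull px [[301.6845 179.4521]] [[412.6597 151.7133]]
[ 137    0   60   60 1923] [172.2865  33.778 ]
[380   0  24  16 189] [393.2381   5.2751]
[591   0  30  66 417] [606.5348  24.9424]
[ 395  115   49   67 2529] [417.6635 149.0419]
[ 438  188  202   64 6106] [541.4792 229.8249]
[   30   239   583   161 44373] [321.0746 347.4678]
gray [288 113 141  22 678] [356.6357 122.9926]
gray [199 141  18  18 238] [207.6513 149.2773]
gray [300 209 138  22 626] [366.7764 220.2572]
gray [211 247   7  34 151] [214.1192 262.6225]
```

```bash
python3 - <<'E'
from plant import ctrl
print(ctrl.sign_off())
E
```

```text
the job is handed in; nothing more can be done
None
```

The job is handed in: the faceplate sits flange down in the tray and the left door is shut against its stop, with the right door, chuck and jar where they were; the mallet and spanner weren't re-measured, and I viewed 11 pictures, one over the limit of 10.

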